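Lock the light box's levelling screw

TASK

The light box for painting on glass has been levelled. Turn the orange jam nut clockwise (seen from above) until it is fully run down on its brass boss, so that the levelling screw is locked, then let go. The black and the blue jam nuts are already tight: leave them as they are.

Things in the scene. Friction and masses are not known exactly. Their poses are not given: they have to be found in the camera images.
- orange_grip (a point): Grip point of the orange T-shaped jam nut: hexagonal flange 36 mm across flats, 6 mm high; on it an upright bar 50 mm long, 14 mm thick, its top 40 mm above the nut's underside. The point lies on the nut's axis, 30 mm above the underside. Its x runs along the bar, y across the thickness, z up. The fixed 10 mm steel stud through the nut sticks up 8 to 16 mm above the bar.
- orange_nut (a joint): Turn of the orange nut in rad, growing clockwise seen from above. Starts backed off at 0.1 to 0.5; at 1.4 it meets the fixed brass boss (34 mm across, black top face 50 mm above the table) and stops hard. Steep quick-acting thread: it sinks 6 mm per rad, needs about 0.08 N m and stays where it is left.
- black_nut (a joint): Turn of the black nut, of the same shape: already down at its stop, 1.4 rad, to be left so. The three screws stand 135 mm apart, in any order, in a row on a grey ledge 30 mm high, on the robot's side of a black and white light box 50 mm high.
- blue_nut (a joint): Turn of the blue nut, of the same shape, on the third screw: already down at its stop, 1.4 rad, to be left so.

How it is judged:
At the end, for the whole second after the job is handed in: The orange jam nut is run down to within 0.18 rad (10 degrees) of its stop at 1.4 rad and is at rest; the black and the blue nut are still within 0.18 rad of theirs (value of joint each of orange_nut, black_nut, blue_nut above 1.22 rad and velocity of joint orange_nut below 0.05 rad/s); the robot touches nothing.
It fails at once if the black jam nut is loosened by more than 0.18 rad (value of joint black_nut below 1.22 rad).
It fails at once if the blue jam nut is loosened by more than 0.18 rad (value of joint blue_nut below 1.22 rad).
It also fails if it takes over 35 s, if anything falls off the work surface, if the arm or the gripper's body presses on something with over 40 N, if the wrist force passes 120 N, or if a joint passes its speed limit or range.

ROBOT

A 6-joint arm with a two-finger parallel gripper is mounted at the origin on the work surface. World frame = base frame: x ahead of the robot, y to its left, z up, the work surface at z = 0. Lengths are in m, angles in rad, forces in N, time in s.
With the tool pointing down it reaches from about 0.325 to 1 m from the base axis. Payload 5.1 kg.
Tool frame: the origin (TCP) lies where the fingers leave the gripper's body, on its centre line; the fingertips stand ctrl.finger_overhang ahead of it and the grasp point (between the pads) lies 54 mm ahead of it (ctrl.finger_overhang is the distance from the TCP to the fingertips, in m); z points along the fingers, x is the direction in which the jaws open and shut, and the axes are right-handed (so a half turn about z gives the same grasp; the last joint's range is limited). The gripper opens to 85 mm and grips with 20 to 120 N. Pads are 22 mm wide; open, the fingers measure 114 mm over their backs; the gripper's body (76 mm by 85 mm) begins 54 mm behind the grasp point. The pads swing forward as they close: fully open they stand 13 mm farther back than shut.
Start: joints at [1.067, 0.124, 1.65, -0, 1.367, -0.083], TCP at [0.266, 0.593, 0.304] pointing down, gripper open.
Joint ranges: [-2.61, 2.61], [-1.02, 2.33], [0.03, 2.71], [-1.35, 4.49], [0.32, 2.68], [-2.91, 2.91]. Speed limits (rad/s): [2.57, 2.57, 3.14, 3.14, 3.14, 3.14].

INTERFACE

Orientations are given as a 3x3 rotation matrix whose columns are the frame's x, y, z axes.
In Python, from workcell import ctrl gives the robot as it stands.
- The arm moves only by the tool step_arm, never from a script. Its argument "plan" is one flat list of numbers, 7 for each row, row after row: the finger opening in m, from 0 to 0.0854, then the shift along the tool's x, y, z in m, then the turn, a rotation vector about the tool's x, y, z in degrees. A call has 1 to 10 rows; each row shifts and turns the commanded pose from where the row before left it, along the tool's axes as they then stand; what a row does not reach is not made up. A row lasts 1/8 s, in which the tool goes at most 62.5 mm and 10.7 degrees, less where a joint would pass 70% of its speed; a pose out of reach is approached as far as the arm can. A call with a gripper value outside its range is refused whole. The fingers move at their own pace and stop on an object; "newtons" is the grip in N (left out, the last holds). Time passes only in rows, so rows that do not move let the fingers close. It gives the time, the measured TCP pose, the force and the opening at its end, in the units of the state.
- ctrl.read_state(): the state, without advancing time (a new reading comes with each control period).
- ctrl.grab_frame(name): name is "scene" or "top" or "wrist"; returns a dict with "frame" (384x512x3 uint8, red, green, blue), "fx", "fy", "cx", "cy" (pixels), "xyz" and "orientation" of the camera in the world. Camera axes: x right, y down, z forward; pixel columns grow to the right and rows downward; lengths in m; the calibration is good to about 2 mm. The wrist camera is an equidistant fisheye: a pixel r from the principal point sees the ray r / f radians off the axis. A picture is of the moment at which its call begins. There is no depth.
- ctrl.close_job(): hands the job in, once; it reports no verdict.
The state is a dict: "time_s": time; "q": joint angles; "joint_vel": joint speeds; "tau": joint torques, N m; "eef_pos": TCP position; "orientation": TCP orientation; "contact_force": force on the tool from outside, world axes, zero at the start; "ft_torque": the same for the moment, N m; "opening": finger opening in m.
Only numpy, scipy, OpenCV 4.12 (cv2) and the standard library are available. Lean on these libraries where they do the work, as an engineer would, in place of code of your own. Each camera call takes 0.05 s, during which the arm holds its last target. There are 200 camera calls.

## Working session

There is one attempt and no reset: what is moved stays moved. The work goes in short steps, Python scripts to look and compute and a tool call to move; the robot and the scene stay as the last step left them, time stands still between calls to the robot, and variables do not carry over. Pictures are saved under pics/ and viewed, about 8 in all and at most 12, crops included, and the job is handed in when it is done.

Besides the shell and the picture viewer there is one more tool, called after "Call:" in YAML: its name, and indented under it one key for each argument. step_arm: Moves the arm, as the interface text tells. Its arguments: {"type":"object","properties":{"plan":{"type":"array"},"newtons":{"type":"number"}},"required":["plan"]}

```bash
mkdir -p pics; cat > h.py <<'E'
import numpy as np, cv2
from workcell import ctrl
def snap(n,fn):
    f=ctrl.grab_frame(n); np.savez('pics/'+fn+'.npz',**f); cv2.imwrite('pics/'+fn+'.png',f['frame'][:,:,::-1]); return f
def load(fn): return dict(np.load('pics/'+fn+'.npz'))
def ray(f,u,v,fish=False):
    a=np.array([(u-f['cx'])/f['fx'],(v-f['cy'])/f['fy']])
    if fish:
        r=np.hypot(*a); d=np.array([*(a/max(r,1e-9)*np.sin(r)),np.cos(r)])
    else: d=np.array([*a,1.])
    return np.array(f['orientation']).reshape(3,3)@d
def atz(f,u,v,z,fish=False):
    d=ray(f,u,v,fish); p=np.array(f['xyz']); return p+d*(z-p[2])/d[2]
E
python3 - <<'E'
from h import *
a=snap('top','top1');b=snap('scene','sc1')
for f in(a,b): print(f['xyz'],np.round(f['orientation'],3),f['fx'])
s=ctrl.read_state();print(s['time_s'],s['eef_pos'],np.round(s['orientation'],3),ctrl.finger_overhang)
cv2.imwrite('pics/both.png',cv2.resize(np.vstack([a['frame'],b['frame']])[:,:,::-1],None,fx=.78,fy=.78))
E
```

```text
[0.46393028 0.04679982 0.73996949] [[ 0.008 -0.983  0.185]
 [-1.    -0.013 -0.023]
 [ 0.025 -0.185 -0.982]] 350.2418816722665
[ 0.96820257 -0.41185233  0.54696093] [[ 0.778  0.362 -0.513]
 [ 0.628 -0.468  0.622]
 [-0.015 -0.806 -0.592]] 426.9901148264534
0.1 [0.26534626 0.5929156  0.30277913] [[ 0.408  0.913 -0.001]
 [ 0.913 -0.408 -0.002]
 [-0.002 -0.    -1.   ]] 0.0726
```

View pics/both.png

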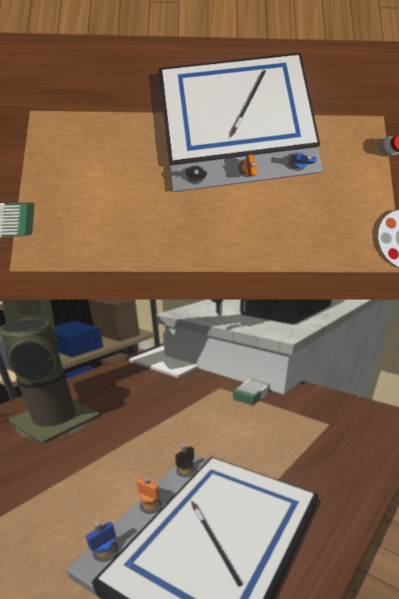

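The orange nut stands in the middle, at about (319,212) in top and (190,246) in scene. Black and blue are on either side. Next I enlarge both views.

```bash
python3 - <<'E'
from h import *
a=load('top1');b=load('sc1')
A=cv2.resize(a['frame'][185:245,215:415],None,fx=4,fy=4,interpolation=2)
B=cv2.resize(b['frame'][180:330,90:290],None,fx=4,fy=4,interpolation=2)[:360]
cv2.imwrite('pics/crop.png',np.vstack([A,B])[:,:,::-1])
print(A.shape,B.shape)
print(atz(a,319,212,.09))
E
```

```text
(240, 800, 3) (360, 800, 3)
[ 0.55168926 -0.08933343  0.09      ]
```

View pics/crop.png

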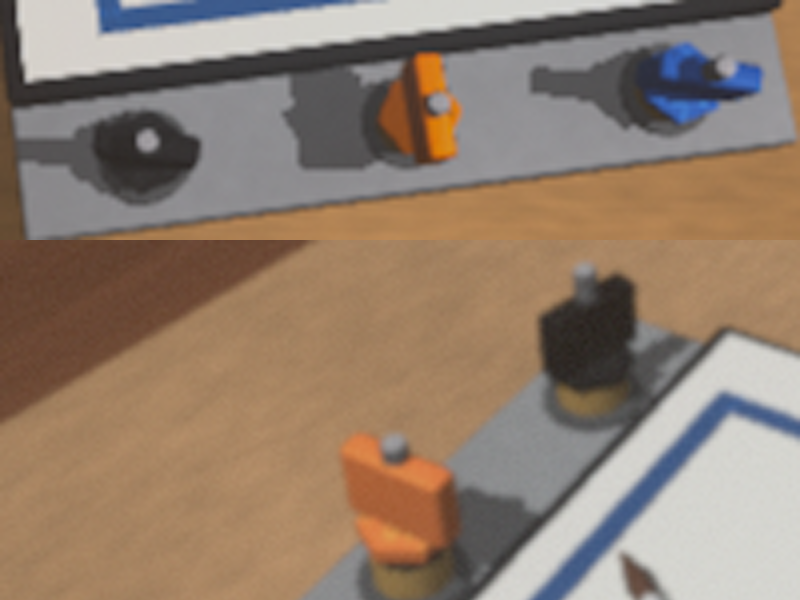

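```bash
python3 - <<'E'
from h import *
from scipy.optimize import least_squares
a=load('top1');b=load('sc1')
px=lambda u,v:(215+u/4,185+v/4); pb=lambda u,v:(90+u/4,180+(v-240)/4)
z=.0967
e1=atz(a,*px(428,58),z);e2=atz(a,*px(440,158),z);print(e1,e2,(e1+e2)/2,np.linalg.norm(e1-e2),np.degrees(np.arctan2(*(e1-e2)[1::-1])))
def tri(l):
    A=0;B=0
    for f,u in l:
        d=ray(f,*u);d/=np.linalg.norm(d);P=np.eye(3)-np.outer(d,d);A=A+P;B=B+P@np.array(f['xyz'])
    return np.linalg.solve(A,B)
print('stud',tri([(a,px(438,101)),(b,pb(394,437))]))
print('blk',tri([(a,px(147,139)),(b,pb(585,268))]))
for z2 in(.105,.11):print(atz(a,*px(438,102),z2))
s=ctrl.read_state();R=s['orientation'];print(R.T@(np.array([.55,-.09,.2])-s['eef_pos']) if hasattr(R,'T') else np.array(R).T@(np.array([.55,-.09,.2])-s['eef_pos']))
E
```

```text
[ 0.57443192 -0.09417966  0.0967    ] [ 0.52764146 -0.09847446  0.0967    ] [ 0.55103669 -0.09632706  0.0967    ] 0.046987149956761384 5.244374794691744
stud [ 0.55328567 -0.09560746  0.10630598]
blk [0.53458357 0.03759578 0.1043805 ]
[ 0.55255998 -0.0964194   0.105     ]
[ 0.55186208 -0.09529163  0.11      ]
[-0.50688206  0.53878252  0.10367738]
```

Call:
step_arm:
  plan: [0.085,-0.04,0.042,0.006,0,0,0,0.085,-0.04,0.042,0.006,0,0,0,0.085,-0.04,0.042,0.006,0,0,0,0.085,-0.04,0.042,0.006,0,0,0,0.085,-0.04,0.042,0.006,0,0,0,0.085,-0.04,0.042,0.006,0,0,0,0.085,-0.04,0.042,0.006,0,0,0,0.085,-0.04,0.042,0.006,0,0,0,0.085,-0.04,0.042,0.006,0,0,0,0.085,-0.04,0.042,0.006,0,0,0]
  newtons: 60

```text
time_s: 1.35
eef_pos: [0.4857, 0.0547, 0.2435]
orientation: [[0.409, 0.913, 0.0], [0.913, -0.409, 0.0], [0.0, 0.0, -1.0]]
contact_force: [1.1, -0.2, 0.3]
opening: 0.0851
```

Call:
step_arm:
  plan: [0.085,-0.04,0.042,0.006,0,0,0,0.085,-0.04,0.042,0.006,0,0,0,0.085,0,0,0,0,0,-9.7,0.085,0,0,0,0,0,-9.7,0.085,0,0,0,0,0,-9.7,0.085,0,0,0,0,0,0]

```text
time_s: 2.1
eef_pos: [0.5292, -0.0507, 0.2314]
orientation: [[-0.085, 0.996, -0.001], [0.996, 0.085, 0.0], [0.0, -0.001, -1.0]]
contact_force: [-0.2, -0.2, -0.6]
opening: 0.0849
```

```bash
python3 - <<'E'
from h import *
a=snap('wrist','w1');s=ctrl.read_state();print(s['time_s'],s['eef_pos'],np.round(s['orientation'],3),s['contact_force'],a['xyz'],np.round(a['orientation'],3),a['fx'],a['cx'],a['cy'],np.round(s['q'],2))
cv2.imwrite('pics/w1b.png',cv2.resize(a['frame'],None,fx=1.5,fy=1.5)[:,:,::-1])
E
```

```text
2.15 [ 0.52927301 -0.05069288  0.23152567] [[-0.084  0.996 -0.001]
 [ 0.996  0.084  0.   ]
 [ 0.    -0.001 -1.   ]] [-0.0506261   0.12482389 -0.65480891] [ 0.46067724 -0.05577127  0.3015571 ] [[-0.086  0.959  0.272]
 [ 0.996  0.083  0.022]
 [-0.001  0.273 -0.962]] 297.3186396354542 256.0736391545876 194.88569909335982 [-0.2  -0.08  1.98  0.    1.24 -1.85]
```

View pics/w1b.png

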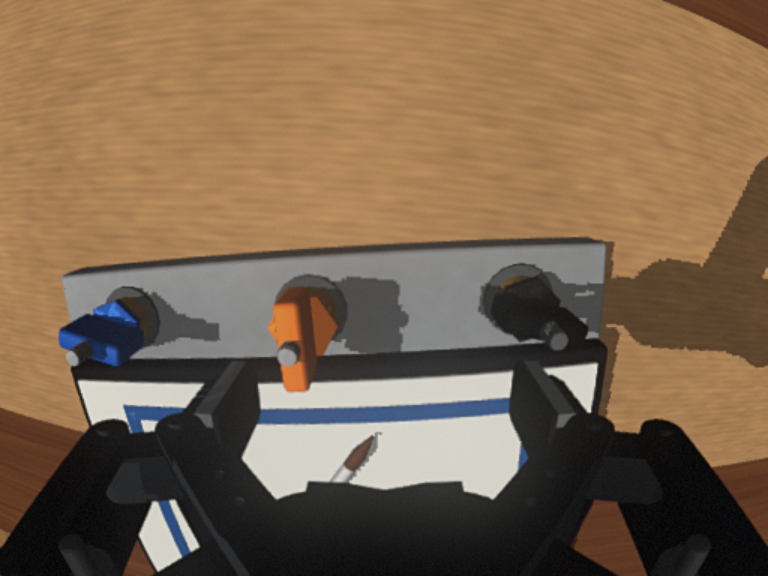

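```bash
python3 - <<'E'
from h import *
a=load('w1');s=ctrl.read_state()
p=lambda u,v,z:atz(a,u/1.5,v/1.5,z,True)
e1=p(297,386,.0967);e2=p(287,293,.0967);print(e1,e2,(e1+e2)/2,np.linalg.norm(e1-e2),np.degrees(np.arctan2(*(e1-e2)[1::-1])))
st=p(288,349,.106);print(st)
R=np.array(s['orientation']).reshape(3,3)
print(R.T@(np.array([.552,-.096,.2])-s['eef_pos']))
E
```

```text
[ 0.57319466 -0.0920893   0.0967    ] [ 0.52292393 -0.0979882   0.0967    ] [ 0.5480593  -0.09503875  0.0967    ] 0.05061563802621174 6.692637510199065
[ 0.54827155 -0.09511516  0.106     ]
[-0.04706554  0.01885584  0.03150257]
```

Call:
step_arm:
  plan: [0.085,-0.0466,0.017,0,0,0,-1.2,0.085,0,0,0.04,0,0,0,0.085,0,0,0.04,0,0,0,0.085,0,0,0.0085,0,0,0,0.05,0,0,0,0,0,0,0.05,0,0,0,0,0,0,0.05,0,0,0,0,0,0]

```text
time_s: 3.02
eef_pos: [0.5515, -0.0958, 0.1454]
orientation: [[-0.108, 0.994, 0.003], [0.994, 0.108, -0.001], [-0.001, 0.003, -1.0]]
contact_force: [0.1, -0.1, 0.1]
opening: 0.0502
```

```bash
python3 - <<'E'
from h import *
a=snap('wrist','w2');c=snap('scene','sc2')
s=ctrl.read_state();print(s['time_s'],s['eef_pos'],s['contact_force'],s['opening'])
B=cv2.resize(c['frame'][150:330,90:330],(512,384))
cv2.imwrite('pics/w2b.png',np.vstack([a['frame'][:216],B])[:,:,::-1])
E
```

```text
3.125 [ 0.55106656 -0.09574743  0.14465526] [-0.43206417  0.34550714  0.19214015] 0.05021299446723231
```

View pics/w2b.png

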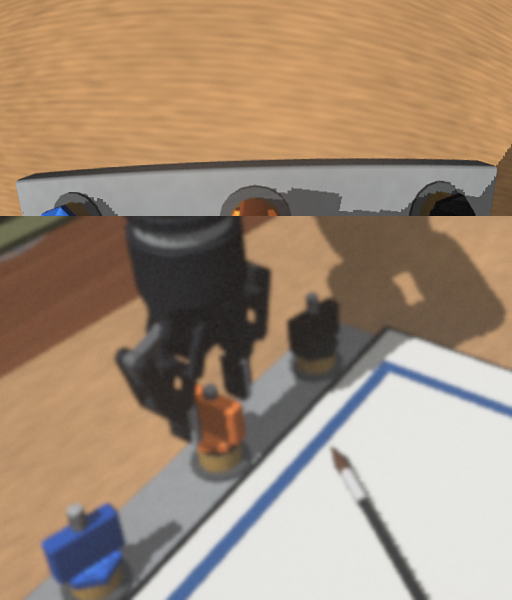

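The bar sits between the open fingers (scene crop, about (218,420)), with clearance all round. Now I close.

Call:
step_arm:
  plan: [0.005,0,0,0,0,0,0,0.005,0,0,0,0,0,0,0.005,0,0,0,0,0,0,0.005,0,0,0,0,0,0,0.005,0,0,0,0,0,0,0.005,0,0,0,0,0,0]
  newtons: 40

```text
time_s: 3.88
eef_pos: [0.5505, -0.0964, 0.1437]
orientation: [[-0.108, 0.994, 0.0], [0.994, 0.108, -0.001], [-0.001, -0.0, -1.0]]
contact_force: [-1.0, -4.7, 1.7]
opening: 0.0132
```

```bash
python3 - <<'E'
from h import *
s=ctrl.read_state();print(s['time_s'],s['eef_pos'],s['contact_force'],s['ft_torque'],s['opening'],s['q'])
E
```

```text
3.875 [ 0.55052848 -0.09637309  0.14366537] [-1.02672457 -4.72576684  1.69031138] [-0.78971462  0.25924734 -0.03083648] 0.013194391686457455 [-2.68845246e-01  8.02919982e-02  1.98362773e+00 -1.57113621e-03
  1.07726536e+00 -1.94698849e+00]
```

Gripped at 13 mm, about the bar's thickness. Turning clockwise (positive about tool z) while sinking 0.1 mm per degree.

Call:
step_arm:
  plan: [0.005,-0.0007,0,0.0006,0,0,6,0.005,0,0,0.0006,0,0,6,0.005,0,0,0.0006,0,0,6,0.005,0,0,0.0006,0,0,6,0.005,0,0,0.0006,0,0,6,0.005,0,0,0.0006,0,0,6,0.005,0,0,0.0006,0,0,6]

```text
time_s: 4.75
eef_pos: [0.5509, -0.0957, 0.1393]
orientation: [[0.588, 0.809, 0.001], [0.809, -0.588, 0.002], [0.002, -0.0, -1.0]]
contact_force: [1.2, -0.3, 0.2]
opening: 0.0137
```

```bash
python3 - <<'E'
from h import *
s=ctrl.read_state();print(s['time_s'],s['eef_pos'],s['contact_force'],s['ft_torque'],s['opening'],s['q'][5])
E
```

```text
4.75 [ 0.55085575 -0.09568084  0.13931114] [ 1.2239784  -0.28733846  0.2373419 ] [ 0.20571475 -0.17756933  0.11010875] 0.013658305368378991 -1.2119104308140816
```

Call:
step_arm:
  plan: [0.005,0,0,0.0004,0,0,4,0.005,0,0,0.0004,0,0,4,0.005,0,0,0.0003,0,0,3,0.005,0,0,0,0,0,0]

```text
time_s: 5.25
eef_pos: [0.551, -0.0955, 0.1381]
orientation: [[0.729, 0.684, 0.001], [0.684, -0.729, 0.002], [0.002, -0.001, -1.0]]
contact_force: [2.7, 2.4, -0.4]
opening: 0.0132
```

```bash
python3 - <<'E'
from h import *
s=ctrl.read_state();print(s['eef_pos'],s['contact_force'],s['ft_torque'],s['opening'],s['q'][5])
E
```

```text
[ 0.55100683 -0.09547688  0.13814547] [ 2.72065725  2.37017888 -0.39212906] [ 0.50121481 -0.43144287 -0.06039041] 0.013206657717787305 -1.0236093045307153
```

Call:
step_arm:
  plan: [0.005,0,0,0.0004,0,0,4,0.005,0,0,0,0,0,0]

```text
time_s: 5.5
eef_pos: [0.551, -0.0955, 0.1377]
orientation: [[0.775, 0.633, 0.001], [0.633, -0.775, 0.002], [0.002, -0.001, -1.0]]
contact_force: [3.4, 4.6, 0.4]
opening: 0.0135
```

```bash
python3 - <<'E'
from h import *
s=ctrl.read_state();print(s['eef_pos'],s['contact_force'],s['ft_torque'],s['opening'],s['q'][5])
E
```

```text
[ 0.55103972 -0.09549086  0.137744  ] [3.42989739 4.5602943  0.39859037] [ 0.84456989 -0.72406805 -0.05725302] 0.01347009191116303 -0.9545847884607453
```

Call:
step_arm:
  plan: [0.005,0.0007,0,0.0004,0,0,4,0.005,0,0,0.0002,0,0,2,0.005,0,0,0,0,0,0]

```text
time_s: 5.88
eef_pos: [0.5513, -0.0954, 0.1371]
orientation: [[0.836, 0.548, 0.001], [0.548, -0.836, 0.001], [0.001, -0.001, -1.0]]
contact_force: [3.4, 5.6, 0.1]
opening: 0.0131
```

```bash
python3 - <<'E'
from h import *
s=ctrl.read_state();print(s['eef_pos'],s['contact_force'],s['ft_torque'],s['opening'],s['q'][5])
E
```

```text
[ 0.55127545 -0.09538082  0.13714169] [3.41820833 5.61225889 0.07740365] [ 0.86218413 -0.52901769  0.0084283 ] 0.013097489869498824 -0.8487048792279945
```

Call:
step_arm:
  plan: [0.005,0,0,0.0003,0,0,3,0.005,0,0,0.0002,0,0,2,0.005,0,0,0,0,0,0]

```text
time_s: 6.25
eef_pos: [0.5514, -0.0953, 0.1366]
orientation: [[0.881, 0.473, 0.001], [0.473, -0.881, 0.001], [0.002, -0.001, -1.0]]
contact_force: [2.3, 5.4, -0.9]
opening: 0.0134
```

```bash
python3 - <<'E'
from h import *
s=ctrl.read_state();print(s['eef_pos'],s['contact_force'],s['ft_torque'],s['opening'],s['q'][5])
E
```

```text
[ 0.55135372 -0.09529859  0.13659074] [ 2.25234168  5.37673649 -0.91042082] [ 0.93120553 -0.62670378 -0.0030137 ] 0.013358967604325468 -0.7613799139184326
```

Call:
step_arm:
  plan: [0.005,0,0,0.0003,0,0,3,0.005,0,0,0.0001,0,0,2,0.005,0,0,0,0,0,0]

```text
time_s: 6.62
eef_pos: [0.5514, -0.0953, 0.1366]
orientation: [[0.917, 0.399, 0.001], [0.399, -0.917, 0.0], [0.001, 0.0, -1.0]]
contact_force: [3.2, 5.8, -0.4]
opening: 0.0133
```

```bash
python3 - <<'E'
from h import *
s=ctrl.read_state();print(s['eef_pos'],s['contact_force'],s['ft_torque'],s['opening'],s['q'][5],s['tau'][5])
E
```

```text
[ 0.55142955 -0.0953267   0.13656499] [ 3.23999691  5.76468901 -0.36515574] [ 0.8604787  -0.46465941  1.27794725] 0.01327219871133388 -0.6776491895276876 1.35594192892313
```

Call:
step_arm:
  plan: [0.005,0,0,0.0001,0,0,3,0.005,0,0,0,0,0,0]

```text
time_s: 6.88
eef_pos: [0.5515, -0.0953, 0.1366]
orientation: [[0.936, 0.353, 0.001], [0.353, -0.936, -0.001], [0.0, 0.001, -1.0]]
contact_force: [2.2, 5.0, 2.5]
opening: 0.0135
```

```bash
python3 - <<'E'
from h import *
s=ctrl.read_state();print(s['eef_pos'],s['contact_force'],s['ft_torque'],s['opening'],s['q'][5],s['tau'][5])
c=snap('scene','sc3')
cv2.imwrite('pics/sc3b.png',cv2.resize(c['frame'][150:330,90:330],None,fx=3.2,fy=3.2)[:,:,::-1])
E
```

```text
[ 0.5514519  -0.09526807  0.13655991] [2.15768401 5.04140212 2.53864189] [ 0.95026269 -0.48434497  2.01918   ] 0.013490970992120183 -0.6272515684260388 2.1497637033462524
```

View pics/sc3b.png

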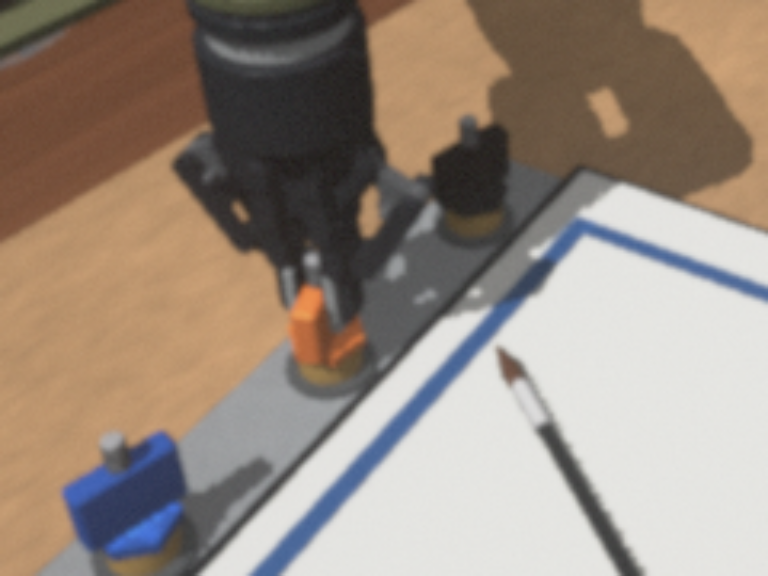

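The moment about z jumped from 0 to 2 N m, and the tool height no longer fell. The nut is on its stop and seated on the boss (crop (328,340)). I take the wind-up out, open, and retreat.

Call:
step_arm:
  plan: [0.005,0,0,0,0,0,-5,0.05,0,0,0,0,0,0,0.05,0,0,0,0,0,0,0.05,0,0,0,0,0,0,0.05,0,0,0,0,0,0,0.05,0,0,-0.03,0,0,0,0.05,0,0,-0.06,0,0,0,0.05,0,0,-0.06,0,0,0,0.05,0,0,0,0,0,0]

```text
time_s: 8.05
eef_pos: [0.5536, -0.0967, 0.2935]
orientation: [[0.905, 0.425, 0.012], [0.425, -0.905, -0.004], [0.01, 0.008, -1.0]]
contact_force: [-0.6, 0.0, -0.1]
opening: 0.0504
```

```bash
python3 - <<'E'
from h import *
s=ctrl.read_state();print(s['time_s'],s['eef_pos'],s['contact_force'],s['ft_torque'],s['opening'])
c=snap('scene','sc4');a=snap('wrist','w4')
cv2.imwrite('pics/sc4b.png',np.vstack([cv2.resize(c['frame'][180:330,90:290],(640,480))[:300],cv2.resize(a['frame'][80:320,:],(640,300))])[:,:,::-1])
E
```

```text
8.05 [ 0.55363865 -0.09673068  0.29351962] [-0.63150784  0.00091629 -0.07442543] [-0.02870834  0.03149234 -0.00070996] 0.050365424201143545
```

View pics/sc4b.png

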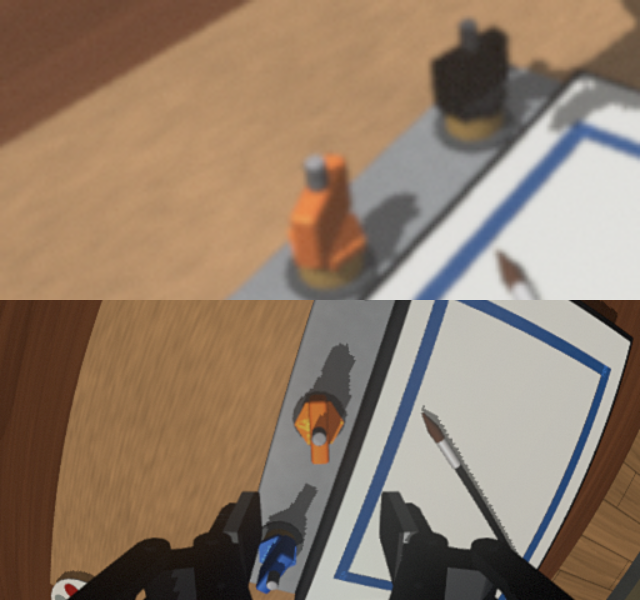

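The orange nut is free and seated (crop (325,240)). Its bar still lines up with the tool, so it didn't turn back. Handing in.

```bash
python3 -c "
from h import *
print(ctrl.close_job())"
```

```text
the job is handed in; nothing more can be done
None
```

The orange jam nut is run down onto its brass boss, and the job is handed in at about 8 s on the robot's clock. I gripped the bar and turned it about 70° clockwise, letting the tool sink with the thread.

- **Stop reached:** the moment about z rose from about 0 to 2 N m and the tool stopped sinking. I then took out 5° of wind-up, opened the fingers and retreated upwards.
- **Last checks:** after the retreat, contact force was about 0.6 N, so the arm was touching nothing. The pictures showed the orange nut seated, with its bar still lined up with the tool.
- **Black and blue nuts:** they were not touched and looked unchanged in the pictures I viewed. The last scene crop covered the black nut but not the blue one, which showed only in the wrist view.
- **Not measured:** I read the nut's final angle from the torque and the pictures only. No check failed; two measurements of the nut's axis differed by about 3 mm, which the grip absorbed with up to 7 N of side force.

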